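Fit the citrus reamer on the juicer and hold it pressed

ROBOT

A 7-joint arm with a two-finger parallel gripper is mounted at the origin on a cart in front of the work surface, level with it; the furniture and walls round the work are solid. World frame = base frame: x ahead of the robot, y to its left, z up, the work surface at z = 0. Lengths are in m, angles in degrees, forces in N, time in s.
With the tool pointing down it reaches from about 0.425 to 0.875 m from the base axis. Payload 4.7 kg.
Tool frame: the origin (TCP) lies at the very end of the fingers, on their centre line; the grasp point (between the pads) lies 19 mm behind it (ctrl.grip_depth is the distance from the TCP to the grasp point, in m); z points along the fingers, y is the line along which they close (so a half turn about z gives the same grasp; the last joint's range is limited). The gripper opens to 87 mm and grips with 3 to 60 N. Pads are 19 mm wide; open, the fingers measure 117 mm over their backs; the gripper's body (75 mm by 190 mm) begins 51 mm behind the grasp point.
Start: joints at [64.521, 18.392, -4.016, 83.108, 1.295, 78.541, -3.26], TCP at [0.288, -0.583, 0.223] pointing down, gripper open.
Joint ranges: [-163.93, 163.93], [-17.29, 119.83], [-79.2, 71.16], [3.27, 140.29], [-89.18, 269.18], [5.43, 117.66], [-154.24, 154.24]. Speed limits (degrees/s): [147.25, 147.25, 180, 180, 180, 180, 180].

INTERFACE

Orientations are given as a 3x3 rotation matrix whose columns are the frame's x, y, z axes.
In Python, from bench import ctrl, imaging, find_in gives the robot as it stands. The module is installed in compiled form; this text tells all that it offers.
- The arm moves only by the tool jog_arm, never from a script. Its argument "targets" is a list of rows, each a list of 6 numbers: the shift along the tool's x, y, z in m, then the turn, a rotation vector about the tool's x, y, z in degrees. A call has 1 to 12 rows; each row is the pose to reach, as a shift and turn from the pose commanded when the call began, along the tool's axes at that moment; what a row does not reach only later rows make up. A row lasts 1/10 s, in which the tool goes at most 50 mm and 8.59 degrees, less where a joint would pass 70% of its speed; a pose out of reach is approached as far as the arm can. A call with a gripper value outside its range is refused whole. "fingers" is the gripper command: -1 is fully open, 1 is shut, values between are in proportion, set as the call begins (left out, the last holds). The fingers move at their own pace and stop on an object; the grip force is fixed at half the most. Time passes only in rows, so rows that repeat a pose let the fingers close. It gives the time, the measured TCP pose, the force, the opening and the grip force at its end, in the units of the state.
- ctrl.read_state(): the state, without advancing time (a new reading comes with each control period).
- imaging.get_image(name): name is "scene" or "top" or "wrist"; returns a dict with "img" (480x640x3 uint8, red, green, blue), "z_map" (480x640 float32, m along the optical axis (not along the pixel's ray), 0 where there is no reading), "fx", "fy", "cx", "cy" (pixels), "R" (3x3) and "t" (3): a world point X has camera coordinates R X + t. Camera axes: x right, y down, z forward; pixel columns grow to the right and rows downward; lengths in m; the calibration is good to about 2 mm. A picture is of the moment at which its call begins.
- ctrl.sign_off(): hands the job in; it is judged then, once.
Trained networks look in a picture, given as the dict that the camera call returned (one of the last four; its "shot" number tells which), for a name from the list of things; names that differ only in an ending like _2 or _b are one class to them, and where a whole thing is asked for, a point or a joint stands for the part that bears it (a point fixed in the world has none). Each returns a list of dicts, best first, with "conf" (0 to 1); they miss things now and then, are a little off and sometimes report something else, mostly with a low value. They report only what shows in the picture. A call takes as long as a camera call.
- find_in(label, picture): "position" ([x, y, z] in m, in the coordinates of the camera as it stood for that picture, good to about 4 mm: the middle of the surface that is visible of it).
The state is a dict: "t": time; "joints": joint angles; "dq": joint speeds; "effort": joint torques, N m; "ee_pos": TCP position; "tcp_rot": TCP orientation; "ft_force": force on the tool from outside, world axes, zero at the start; "moment": the same for the moment, N m; "width": finger opening in m; "grip_force": force on a finger pad.
Only numpy, scipy, OpenCV 4.12 (cv2) and the standard library are available. Lean on these libraries where they do the work, as an engineer would, in place of code of your own. Each camera call takes 0.05 s, during which the arm holds its last target. There are 200 camera calls.

TASK

Get the electric juicer ready to run: slide the reamer cone out of the open end of its slotted holder, set its splined stem on the juicer's drive, turn it until the splines mesh, and slide it down until its flange sits on the drive cup. Then push it down so that the sprung drive is held at the bottom of its travel, and finish like that, still gripping the reamer and keeping it pressed down; do not let go. Leave the lemon, timer, garlic, apple and mug where they are.

Things in the scene. Friction and masses are not known exactly. Their poses are not given: they have to be found in the camera images.
- reamer: White plastic citrus reamer, loose, about 90 g, tip 58 mm above its origin. Origin: centre of the underside of its round flange (66 mm diameter, 5 mm thick); z is its axis, up. Fins above and stem below; it looks the same every quarter turn. It starts hanging by its flange in the holder, at any yaw, and can turn there.
- reamer_grip (a point): Point on the reamer's axis 40 mm above its origin, where to grip. Four fins form a cross along the reamer's x and y axes: each pair is 40 mm from outer edge to outer edge, 9 mm thick; the outer edges are upright from 5 to 47 mm above the origin. Grip across a pair, along the reamer's x or y. A round core of 33 mm or less fills the middle.
- reamer_stem (a point): Lower end of the reamer's stem, 22.5 mm below its origin. The stem is a cross of two bars along the reamer's x and y axes (in line with the fins), each 30 mm long and 9 mm thick, straight to 18 mm below the origin and then tapering to V edges at this end.
- holder: White storage holder fixed to the worktop, 86x100x49 mm. Origin: on the worktop under the place where the reamer hangs (it starts within 8 mm of it along x); z up. A T-shaped slot runs along its x axis, open at -x (roughly to the robot's right), walled at +x. The flange rests on rails (tops at 34 mm, 36 mm gap for the stem) and has 3 mm of play to either side.
- holder_mouth (a point): Middle of the holder's open end, 36 mm from its origin along -x, 34 mm above the worktop. Lips over the flange (undersides at 43 mm, tops at 49 mm above the worktop, 52 mm apart) stop the reamer from being lifted; rails and lips end here, so the flange is clear of them once the reamer's centre is more than 34 mm outside this point.
- juicer: White electric citrus juicer standing fixed on the worktop: round housing 156 mm across at the foot, a shallow dish 152 mm across with its rim 60 mm above the worktop, a small spout at its -x side. Origin: on the worktop under the centre; z up. In the middle of the dish stands the drive cup.
- drive_top (a point): Centre of the mouth of the drive cup, grey, round, 56 mm across, in the juicer's dish; 70 mm above the worktop when not pressed. z up; x and y lie along the slots of its cross-shaped hole (34 mm long, 11.5 mm wide, 26 mm deep): the stem enters when the reamer's x and y are parallel to these, any quarter turn. Fully in, the flange rests on the mouth. Moves with the drive.
- drive_turn (a joint): Turn of the drive about the upright axis relative to the juicer, rad, counter-clockwise from above; starts within 0.75 of 0. Stiff: turns only above about 0.4 N m.
- drive_press (a joint): How far the drive cup is pressed down, m: 0 up, 0.008 at the stop. A spring pushes it up with about 5.5 N at the top and 9.5 N at the bottom. It also gives way when an unmeshed stem is pressed on it.
- cabinet_edge (a point): Middle of the lower front edge of the wall cabinet over the back of the worktop, fixed. The edge runs along the world's y for 375 mm to either side of this point; the cabinet lies beyond it (+x) and above. Keep wrist and elbow clear of it: carry the reamer low and at x of 0.46 m or less.
- lemon: Bystander: the lemon, 71x53x51 mm, lying between juicer and holder at the front; leave alone.
- timer: Bystander: the round kitchen timer, 71 mm wide, 57 mm tall, between juicer and holder further back; leave alone.
- garlic: Bystander: the garlic bulb, 56 mm, on the left; leave alone.
- apple: Bystander: the apple, 80 mm wide, on the left; leave alone.
- mug: Bystander: the mug, 82x112x94 mm, on the right; leave alone.

How it is judged (in metres and radians):
On the way, in this order (a step that is already met when the one before it is completed fails the run):
1. the reamer is out of the holder through its open end (x of reamer in the frame of holder below -0.068 m and contact force between reamer and holder below 0.1 N), for 0.1 s.
2. the stem is meshed: the flange sits on the drive cup (z of reamer in the frame of drive_top below 0.003 m and horizontal distance between reamer and drive_top below 0.004 m and angle between reamer's own z axis and vertical below 0.1 rad), for 0.2 s.
At the end, for the whole second after the job is handed in: The reamer's stem is in the drive cup (flange within 3 mm of the mouth, centred within 4 mm, upright within 0.1 rad), the drive is pressed down by more than 5.5 of its 8 mm with more than 4 N between reamer and juicer, and the fingers still grip the reamer (over 2 N); the holder does not touch it (all of step 2 and value of joint drive_press above 0.0055 m and contact force between reamer and juicer above 4 N and contact force between the fingers and reamer above 2 N and contact force between reamer and holder below 0.1 N); the arm keeps its last pose, push and grip.
It fails at once if the lemon is moved by more than 30 mm (distance of lemon from where it was at the start of the episode above 0.03 m).
It fails at once if the timer is moved by more than 30 mm (distance of timer from where it was at the start of the episode above 0.03 m).
It fails at once if the garlic is moved by more than 30 mm (distance of garlic from where it was at the start of the episode above 0.03 m).
It fails at once if the apple is moved by more than 30 mm (distance of apple from where it was at the start of the episode above 0.03 m).
It fails at once if the mug is moved by more than 30 mm (distance of mug from where it was at the start of the episode above 0.03 m).
It also fails if it takes over 48 s, if anything falls off the work surface, if the arm or the gripper's body presses on something with over 40 N, if the wrist force passes 120 N, or if a joint passes its speed limit or range.

## Working session

There is one attempt and no reset: what is moved stays moved. The work goes in short steps, Python scripts to look and compute and a tool call to move; the robot and the scene stay as the last step left them, time stands still between calls to the robot, and variables do not carry over. Pictures are saved under pics/ and viewed, at most 10 in all, crops included, and the job is handed in when it is done.

Besides the shell and the picture viewer there is one more tool, called after "Call:" as name(argument=value, ...) on one line, values as JSON. jog_arm: Moves the arm, as the interface text tells. Its arguments: {"type":"object","properties":{"targets":{"type":"array","items":{"type":"array","items":{"type":"number"}}},"fingers":{"type":"number"}},"required":["targets"]}

```bash
mkdir -p pics; cat > h.py <<'E'
import numpy as np, cv2
from bench import ctrl, imaging, find_in
def cloud(p):
    z=p["z_map"].astype(float); v,u=np.mgrid[:480,:640]
    c=np.stack([(u-p["cx"])/p["fx"]*z,(v-p["cy"])/p["fy"]*z,z],-1)
    w=(c-p["t"])@p["R"]; w[z==0]=np.nan
    return w
def w(p,c): return (np.array(c)-p["t"])@p["R"]
def pix(p,X):
    c=p["R"]@np.array(X)+p["t"]; return c[0]/c[2]*p["fx"]+p["cx"],c[1]/c[2]*p["fy"]+p["cy"]
def save(p,n): cv2.imwrite("pics/"+n,p["img"][...,::-1])
E
python3 - <<'E'
from h import *
np.set_printoptions(precision=4,suppress=True)
s=ctrl.read_state(); print(s)
for n in("top","scene"):
    p=imaging.get_image(n); save(p,n+"1.png"); print(n,"cam",-p["R"].T@p["t"],p["fx"])
    for l in("reamer","reamer_grip","holder","holder_mouth","juicer","drive_top","lemon","timer","cabinet_edge","garlic","apple","mug"):
        try:
            for d in find_in(l,p)[:2]:
                X=w(p,d["position"]); print(l,round(d["conf"],2),X,np.round(pix(p,X)))
        except Exception as e: print(l,e)
E
```

```text
{'t': 0.0, 'joints': array([64.5191, 18.4393, -4.0175, 83.1763,  1.2943, 78.5398, -3.2612]), 'dq': array([ 0.021 ,  0.1492, -0.0928, -0.0006,  0.0172,  0.0123,  0.0216]), 'effort': array([ -0.0002, -49.1298,  -0.4039, -31.2528,  -0.064 ,   0.0436,
         0.0002]), 'ee_pos': array([ 0.2876, -0.5823,  0.2214]), 'tcp_rot': array([[ 0.8966,  0.4429, -0.0009],
       [ 0.4429, -0.8966,  0.0017],
       [-0.0001, -0.0019, -1.    ]]), 'ft_force': array([ 0.3586, -0.3865,  0.5626]), 'moment': array([-0.0046,  0.0315, -0.0207]), 'grip_force': 0.0, 'width': 0.08744076428707241}
top cam [-0.2997 -0.2363  1.5001] 492.27768470399405
reamer 0.52 [0.431  0.2683 0.0462] [241. 273.]
reamer_grip 0.82 [0.4367 0.2651 0.048 ] [243. 272.]
reamer_grip 0.24 [0.4831 0.428  0.0367] [205. 251.]
holder 0.9 [0.4214 0.2538 0.0442] [244. 277.]
holder_mouth 0.81 [0.4236 0.2503 0.0459] [246. 277.]
holder_mouth 0.22 [0.5888 0.4184 0.0621] [218. 225.]
lemon 0.39 [ 0.6129 -0.44    0.0649] [458. 277.]
timer 0.77 [0.5931 0.0005 0.0537] [330. 252.]
cabinet_edge it knows: apple, drive_press, drive_top, drive_turn, garlic
[... 316 characters left out ...]
9. 342.]
reamer_grip 0.62 [0.4332 0.2755 0.0557] [238. 343.]
holder 0.65 [0.4079 0.2911 0.0352] [237. 357.]
holder_mouth 0.63 [0.4104 0.2887 0.0368] [237. 355.]
juicer 0.73 [ 0.4343 -0.2163  0.0536] [389. 291.]
drive_top 0.73 [ 0.447  -0.2182  0.069 ] [387. 285.]
drive_top 0.37 [0.5889 0.0133 0.0397] [298. 290.]
lemon 0.6 [0.3561 0.0073 0.0422] [340. 332.]
timer 0.88 [0.5889 0.0094 0.0396] [299. 290.]
cabinet_edge it knows: apple, drive_press, drive_top, drive_turn, garlic, holder, holder_mouth, juicer, lemon, mug, reamer, reamer_grip, reamer_stem, timer
garlic 0.53 [0.4758 0.4332 0.0359] [176. 359.]
apple 0.94 [0.5757 0.425  0.0561] [166. 330.]
mug 0.77 [ 0.5707 -0.422   0.0679] [415. 250.]
```

View pics/top1.png

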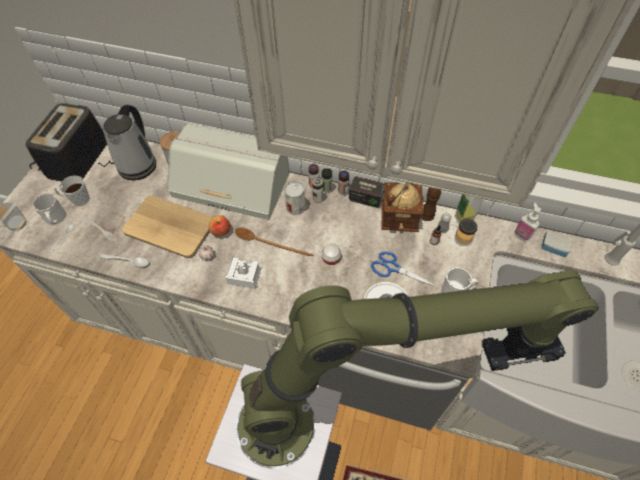

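View pics/scene1.png

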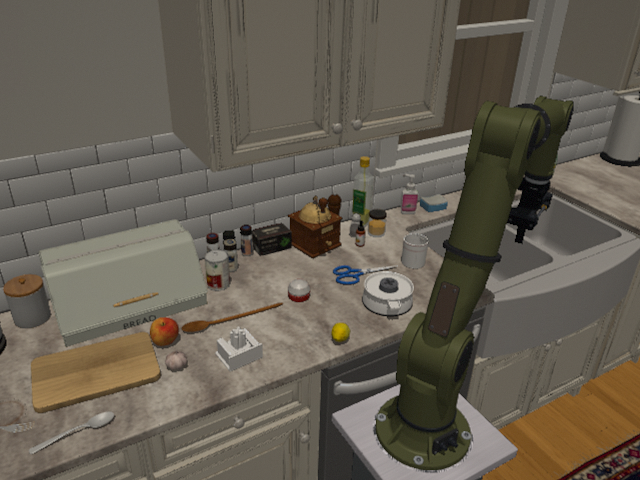

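Call:
jog_arm(targets=[[0.032, -0.03, -0.015, 0, 0, 0], [0.064, -0.06, -0.03, 0, 0, 0], [0.096, -0.09, -0.045, 0, 0, 0], [0.128, -0.12, -0.06, 0, 0, 0], [0.16, -0.15, -0.075, 0, 0, 0], [0.19, -0.18, -0.09, 0, 0, 0], [0.222, -0.212, -0.09, 0, 0, 0], [0.254, -0.243, -0.09, 0, 0, 0], [0.254, -0.243, -0.09, 0, 0, 0], [0.254, -0.243, -0.09, 0, 0, 0]])

```text
t: 2.2
ee_pos: [0.4083, -0.2517, 0.313]
tcp_rot: [[0.895, 0.445, 0.0], [0.445, -0.895, -0.001], [-0.0, 0.001, -1.0]]
ft_force: [-0.4, -1.3, -0.2]
width: 0.0867
grip_force: 0.0
```

```bash
python3 - <<'E'
from h import *
np.set_printoptions(precision=4,suppress=True)
s=ctrl.read_state(); print(s["t"],s["ee_pos"],s["tcp_rot"],s["joints"])
p=imaging.get_image("wrist"); save(p,"w1.png")
c=-p["R"].T@p["t"]; print("cam",c,"in tool",s["tcp_rot"].T@(c-s["ee_pos"]),"\n",s["tcp_rot"].T@p["R"].T, p["fx"])
for l in("juicer","drive_top","mug"):
  for d in find_in(l,p)[:2]:
    X=w(p,d["position"]); print(l,round(d["conf"],2),X,np.round(pix(p,X)))
np.savez("w1.npz",**p)
p=imaging.get_image("top"); save(p,"top2.png")
E
```

```text
2.2 [ 0.4083 -0.2517  0.313 ] [[ 0.8954  0.4453  0.0004]
 [ 0.4453 -0.8954 -0.0015]
 [-0.0003  0.0015 -1.    ]] [ 47.7649  -3.6235 -18.2572  97.3432  -1.0745  86.04   -33.9432]
cam [ 0.4781 -0.2177  0.4743] in tool [ 0.0775  0.0008 -0.1613] 
 [[ 0.0003 -0.96   -0.2801]
 [ 1.      0.0003  0.0001]
 [ 0.     -0.2801  0.96  ]] 393.7366655795224
juicer 0.6 [ 0.4547 -0.2242  0.054 ] [316. 147.]
drive_top 0.68 [ 0.4561 -0.2296  0.071 ] [321. 149.]
mug 0.56 [ 0.5919 -0.4491  0.0587] [574. 124.]
```

View pics/w1.png

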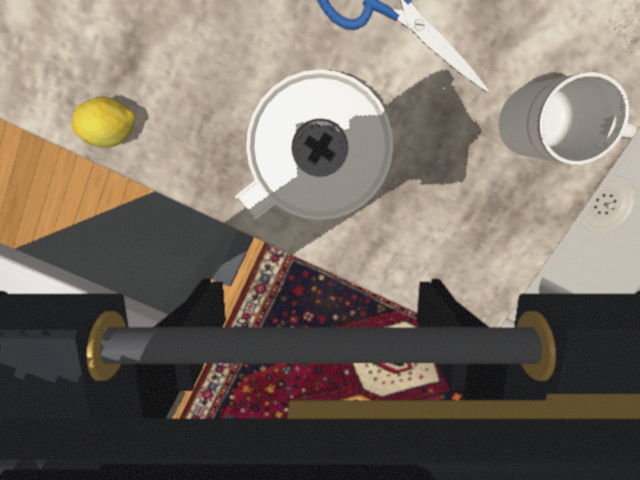

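```bash
cat >> h.py <<'E'
def ortho(p,c,z,half=0.05,res=0.0004):
    "image seen on the level plane z, centred at c; rows = +x world downward, cols = +y world"
    n=int(2*half/res); g=(np.arange(n)-n/2)*res
    X,Y=np.meshgrid(c[0]+g,c[1]+g,indexing="ij")
    P=np.stack([X,Y,np.full_like(X,z)],-1)@p["R"].T+p["t"]
    m1=(P[...,0]/P[...,2]*p["fx"]+p["cx"]).astype(np.float32); m2=(P[...,1]/P[...,2]*p["fy"]+p["cy"]).astype(np.float32)
    return cv2.remap(np.asarray(p["img"]),m1,m2,cv2.INTER_LINEAR),X,Y
def crossmask(X,Y,cx,cy,th,L,W):
    a=(X-cx)*np.cos(th)+(Y-cy)*np.sin(th); b=-(X-cx)*np.sin(th)+(Y-cy)*np.cos(th)
    a,b=abs(a),abs(b)
    return ((a<L/2)&(b<W/2))|((b<L/2)&(a<W/2))
def fitcross(G,X,Y,c,L,W,sign,ring,rng=0.008):
    "best cross: mean inside minus mean of disc (radius ring) outside, times sign"
    best=(-1e9,)
    for step,aw,ast in((0.002,45,5),(0.0006,6,1.5),(0.0003,2,0.5)):
        c0=(c[0],c[1],0) if best[0]<-1e8 else best[1:]
        for dx in np.arange(-rng,rng+1e-9,step):
            for dy in np.arange(-rng,rng+1e-9,step):
                for da in np.radians(np.arange(-aw,aw+1e-9,ast)):
                    x,y,th=c0[0]+dx,c0[1]+dy,c0[2]+da
                    m=crossmask(X,Y,x,y,th,L,W); d=((X-x)**2+(Y-y)**2<ring**2)&~m
                    s=sign*(G[m].mean()-G[d].mean())
                    if s>best[0]: best=(s,x,y,th)
        rng=step
    return best
E
python3 - <<'E'
from h import *
np.set_printoptions(precision=4,suppress=True)
p=dict(np.load("w1.npz"))
W=cloud(p); m=(np.hypot(W[...,0]-.455,W[...,1]+.228)<.05)&(W[...,2]>.064)&(W[...,2]<.08)
q=W[m]; print(len(q),np.median(q[:,2]),cv2.minEnclosingCircle(q[:,:2].astype(np.float32)))
m=(np.hypot(W[...,0]-.455,W[...,1]+.228)<.1)&(W[...,2]>.054)&(W[...,2]<.064)
q=W[m]; print(len(q),np.median(q[:,2]),cv2.minEnclosingCircle(q[:,:2].astype(np.float32)))
c=(.456,-.229)
I,X,Y=ortho(p,c,.070,.03,.0006); G=I.mean(-1).astype(float)
b=fitcross(G,X,Y,c,.034,.0115,-1,.020); print(b[:3],np.degrees(b[3]))
o=(I.copy()); mm=crossmask(X,Y,b[1],b[2],b[3],.034,.0115).astype(np.uint8)
cs,_=cv2.findContours(mm,0,1); cv2.drawContours(o,cs,-1,(255,0,0),1)
cv2.imwrite("pics/drv.png",cv2.resize(np.hstack([I,o])[...,::-1],None,fx=4,fy=4))
t=cv2.imread("pics/w1.png")
E
```

```text
1743 0.06874863119108139 ((0.455252081155777, -0.22788269817829132), 0.027933472767472267)
2984 0.057950538735559845 ((0.44425326585769653, -0.22233012318611145), 0.0878426656126976)
(np.float64(37.469122825099745), np.float64(0.45580000000000004), np.float64(-0.2281)) -7.0
```

View pics/drv.png

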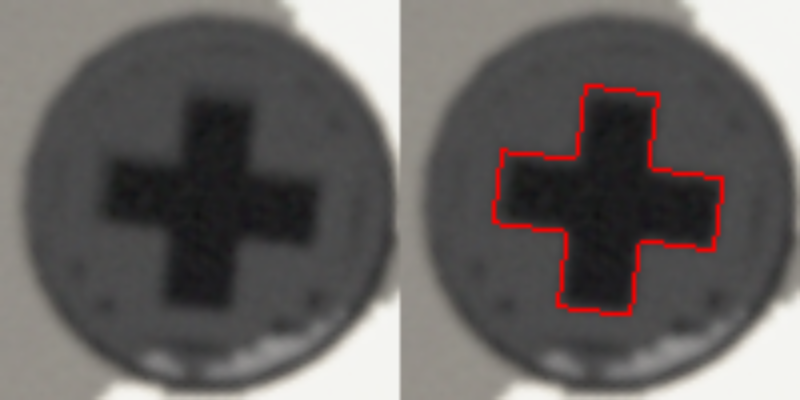

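Call:
jog_arm(targets=[[0.025, -0.034, 0.01, 0, 0, 0], [0.051, -0.068, 0.02, 0, 0, 0], [0.076, -0.102, 0.02, 0, 0, 0], [0.101, -0.136, 0.02, 0, 0, 0], [0.126, -0.17, 0.02, 0, 0, 0], [0.152, -0.204, 0.02, 0, 0, 0], [0.165, -0.252, 0.02, 0, 0, 0], [0.178, -0.3, 0.02, 0, 0, 0], [0.191, -0.35, 0.02, 0, 0, 0], [0.203, -0.4, 0.02, 0, 0, 0], [0.215, -0.451, 0.02, 0, 0, 0], [0.215, -0.451, 0.02, 0, 0, 0]])

```text
t: 3.65
ee_pos: [0.3984, 0.2536, 0.2932]
tcp_rot: [[0.892, 0.452, 0.0], [0.452, -0.892, 0.003], [0.002, -0.003, -1.0]]
ft_force: [-0.4, -0.4, 0.4]
width: 0.0869
grip_force: 0.0
```

```bash
python3 - <<'E'
from h import *
np.set_printoptions(precision=4,suppress=True)
s=ctrl.read_state(); print(s["t"],s["ee_pos"],s["tcp_rot"],s["joints"])
p=imaging.get_image("wrist"); save(p,"w2.png"); np.savez("w2.npz",**p)
for l in("reamer","reamer_grip","holder","holder_mouth","garlic"):
  for d in find_in(l,p)[:1]:
    X=w(p,d["position"]); print(l,round(d["conf"],2),X,np.round(pix(p,X)))
E
```

```text
3.65 [0.3984 0.2536 0.2932] [[ 0.8923  0.4515  0.0002]
 [ 0.4515 -0.8923  0.0032]
 [ 0.0017 -0.0027 -1.    ]] [ 24.668   -5.6174 -55.514   99.2533  -4.8052  83.8502 -93.3685]
reamer 0.56 [0.4498 0.2731 0.0337] [326. 146.]
reamer_grip 0.98 [0.4459 0.2751 0.0355] [323. 149.]
holder 0.87 [0.4473 0.2804 0.0512] [319. 146.]
holder_mouth 0.97 [0.4455 0.2798 0.0457] [318. 148.]
garlic 0.94 [0.4847 0.4271 0.0346] [201.  40.]
```

View pics/w2.png

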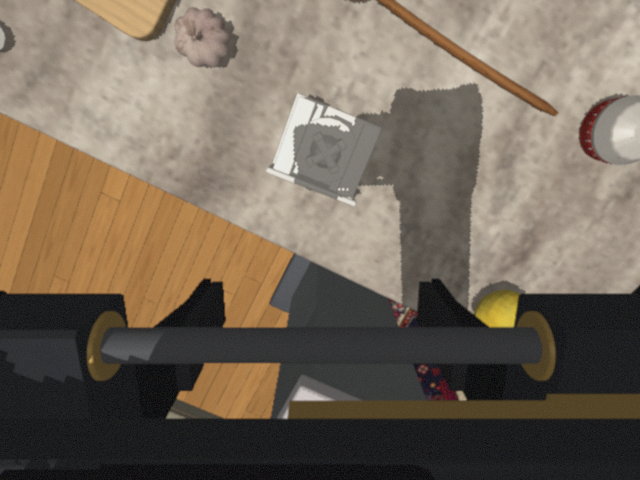

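```bash
python3 - <<'E'
from h import *
np.set_printoptions(precision=4,suppress=True)
p=dict(np.load("w2.npz")); W=cloud(p)
c=(.447,.277)
near=np.hypot(W[...,0]-c[0],W[...,1]-c[1])<.08
m=near&(W[...,2]>.056); q=W[m]; print("fins",len(q),q.mean(0),q.max(0),q.min(0),np.percentile(q[:,2],[5,50,90,99]))
print("fin rect",cv2.minAreaRect(q[:,:2].astype(np.float32)))
m2=near&(W[...,2]>.040)&(W[...,2]<.056); h=W[m2]; print("holder",len(h),np.median(h[:,2]),cv2.minAreaRect(h[:,:2].astype(np.float32)))
I,X,Y=ortho(p,c,.078,.06,.0003)
D=np.zeros((400,400,3),np.uint8)
for pts in W[near]:
    r=int((pts[0]-c[0])/.0003+200); k=int((pts[1]-c[1])/.0003+200)
    if 0<=r<400 and 0<=k<400: cv2.circle(D,(k,r),2,(0,int(np.clip(pts[2]/.1,0,1)*255),int(255*(pts[2]>.056))),-1)
I2=cv2.convertScaleAbs(I,alpha=1.4)
cv2.imwrite("pics/ream.png",np.hstack([I2[...,::-1],D]))
# fit fins with depth mask
Z=np.zeros(X.shape); 
E
```

```text
fins 99673 [0.4223 0.2645 0.382 ] [0.4675 0.3393 0.4097] [0.3683 0.1997 0.0561] [0.3317 0.3863 0.4045 0.4075]
fin rect ((0.4256560504436493, 0.26615720987319946), (0.07982155680656433, 0.15635143220424652), 26.90949249267578)
holder 3382 0.047897233064806644 ((0.4448080062866211, 0.2724630534648895), (0.08212151378393173, 0.09998846799135208), 5.388218879699707)
```

View pics/ream.png

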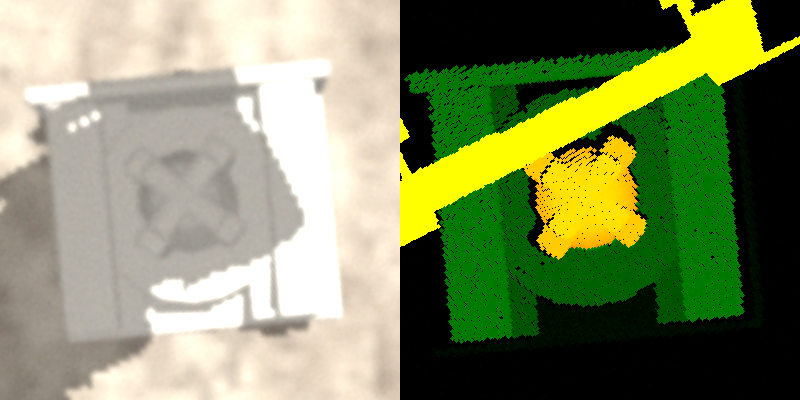

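```bash
python3 - <<'E'
from h import *
p=dict(np.load("w2.npz")); W=cloud(p).reshape(-1,3)
p2=imaging.get_image("scene"); W2=cloud(p2).reshape(-1,3)
p3=imaging.get_image("top"); W3=cloud(p3).reshape(-1,3)
c=np.array((.4448,.2725)); a=np.radians(5.4); R=np.array([[np.cos(a),np.sin(a)],[-np.sin(a),np.cos(a)]])
for nm,V in(("wrist",W),("scene",W2),("top",W3)):
    V=V[(V[:,2]<.15)&(V[:,2]>-.02)]; l=(V[:,:2]-c)@R.T
    print(nm,"rows: world x -60..60 (down), cols y -60..60, mm")
    for i in range(-60,61,6):
        print("%4d|"%i,*["%3d"%(1000*np.median(V[s,2])) if (s:=(abs(l[:,0]*1000-i)<3)&(abs(l[:,1]*1000-j)<3)).any() else "  ." for j in range(-60,61,6)])
E
```

```text
wrist rows: world x -60..60 (down), cols y -60..60, mm
 -60|   0  -1   0  -1  -1   0   0   0   0  -1  -1   0  -1  -1   0   0   0  -1   0   0   0
 -54|  -1  -1   0  -1   0   0  -1   0  -1   0   0   0  -1   0  -1  -1  -1  -1   0   0   0
 -48|   0  -1  -1  -1   0   0   0   0   0   0  -1   0   0  -1  -1  -1   0  -1   0  -1   0
 -42|  -1   0  47  47  47  47  47  47  47  47  47  47  47  47  47  47  47  47  47  -1  -1
 -36|  -1  -1  46  47  47  47  46  41  40  42  45  42  38  42  47  47  48  47  43  -1   0
 -30|  -1  -1  -1  47  48  48  33  32  37  37  37  37  37  32  33  48  48  47   4   0   0
 -24|  -1   0   0  47  48  47  33  37  38  38  38  38  37  37  33  48  47  48   4   0   0
 -18|  -1  -1   0  48  47  48  37  38  38  38  38  38  38  37  38  47  47  48   4  -1   0
 -12|   0  -1   0  47  47  48  38  38  79  78  76  80  80  38  38  48  47  47   4   0  -1
  -6|   0  -1  -1  48  48  48  38  38  82  88  87  89  79  37  38  47  48  47   4   0   0
   0|  -1   0   0  47  48  47  38  38  78  88  89  88  78  38  38  48  47  48   4   0   0
   6|  -1  -1   0  47  48  48  37  38  78  88  88  88  
[... 4032 characters left out ...]
33  51  47   .   .  72   .   .   .   .   .   .   .   .   .   .   .   .
  24|  -3   1   2  42  51  51  41  45   .   .   .   .   .   .   .   .   .   .   .   .   .
  30|   0   2   6  24  49  48   .  43  42   .   .   .   .   .   .   .   .   .   .   .   .
  36|   0   1  10  40  47  44  34  33   .   .   .   .   .   .   .   .   .   .   .   .   .
  42|   5   3   8  12  47   .  48  32   .   .   .   .   .   .   .   .   .   .   .   .   .
  48|   3   0   5   .   .   .   .   .   .   .   .   .   .   .   .   .   .   .   .   .   .
  54|  -2   2   7   2   0   .   .   .   .   1   0   .   .   .   .   .   .   .   .   .   .
  60|  -2   4  -1  -1   2   .   .   .   .   3   6   0   .   .   .   .   .   .   .   .   .
```

```bash
python3 - <<'E'
from h import *
np.set_printoptions(precision=4,suppress=True)
p=dict(np.load("w2.npz")); W=cloud(p); V=W.reshape(-1,3)
n=(np.hypot(V[:,0]-.4455,V[:,1]-.2725)<.03)&(V[:,2]<.1)
q=V[n&(V[:,2]>.055)]; q[:,2].max()
c=np.array(cv2.minEnclosingCircle(q[q[:,2]<.084][:,:2].astype(np.float32))[0]); print("fin circ",cv2.minEnclosingCircle(q[:,:2].astype(np.float32)))
for rmin in(.0155,.017):
    d=q[:,:2]-c; r=np.hypot(*d.T); a=np.arctan2(d[:,1],d[:,0])[r>rmin]
    print(rmin,len(a),"fin angle mod 90",np.degrees(np.angle(np.exp(4j*a).mean())/4)%90,abs(np.exp(4j*a).mean()))
I,X,Y=ortho(p,c,.080,.03,.0006); G=I.mean(-1).astype(float)
# flange circle: z .035-.041
f=V[(np.hypot(V[:,0]-.4455,V[:,1]-.2725)<.045)&(V[:,2]>.0355)&(V[:,2]<.041)]
ax=np.array([np.cos(np.radians(5.2)),np.sin(np.radians(5.2))]); l=(f[:,:2]-c)@ax; t=(f[:,:2]-c)@[-ax[1],ax[0]]
print("flange along",np.percentile(l,[.5,99.5]),"across",np.percentile(t,[.5,99.5]))
h=V[(np.hypot(V[:,0]-.4455,V[:,1]-.2725)<.08)&(V[:,2]>.044)&(V[:,2]<.052)]
l=(h[:,:2]-c)@ax; t=(h[:,:2]-c)@[-ax[1],ax[0]]
print("holder from reamer: along",np.percentile(l,[.2,99.8]),"across",np.percentile(t,[.2,99.8]))
# ahead of mouth: anything tall
g=V[(V[:,2]<.2)]; l=(g[:,:2]-c)@ax; t=(g[:,:2]-c)@[-ax[1],ax[0]]
for a in range(48,170,8):
    s=(abs(l-a/1000)<.004)&(abs(t)<.045)
    if s.any(): print(a,round(1000*np.percentile(g[s,2],99)),end="; ")
print()
p=imaging.get_image("scene"); U=cloud(p)
# cabinet: z>0.35, far from the arm
for y0 in np.arange(-.4,.5,.1):
    s=U[(abs(U[...,1]-y0)<.02)&(U[...,2]>.3)&(U[...,0]>.3)]
    if len(s): 
        lo=s[s[:,0]<s[:,0].min()+.03]; print("y %.1f"%y0,"xmin",s[:,0].min(),"z at xmin",lo[:,2].min())
E
```

```text
fin circ ((0.44611677527427673, 0.27287518978118896), 0.02025962434709072)
0.0155 212 fin angle mod 90 54.29353062688236 0.8081149360545533
0.017 140 fin angle mod 90 54.308460543258334 0.833385745419278
flange along [-0.0364  0.0316] across [-0.0265  0.0258]
holder from reamer: along [-0.0421  0.0395] across [-0.0484  0.0479]
48 1; 56 1; 64 1; 72 1; 80 1; 88 1; 96 1; 104 1; 112 1; 120 1; 128 1; 136 1; 144 11; 152 13; 160 13; 168 2; 
y -0.4 xmin 0.6056956364273058 z at xmin 0.5091463183505053
y -0.3 xmin 0.6083107139242461 z at xmin 0.5277847032100575
y -0.2 xmin 0.6077729285059567 z at xmin 0.552014289862571
y -0.1 xmin 0.6058819589686584 z at xmin 0.573568086190763
y -0.0 xmin 0.6069870387781127 z at xmin 0.46593175801921505
y 0.1 xmin 0.6087892898920639 z at xmin 0.468591415056871
y 0.2 xmin 0.3000598445662002 z at xmin 0.6343150285611374
y 0.3 xmin 0.3263430640736488 z at xmin 0.36200090115387984
y 0.4 xmin 0.9407347565914593 z at xmin 0.300309709404427
```

Call:
jog_arm(targets=[[0, 0.008, 0.028, 0, 0, -7], [0, 0.016, 0.056, 0, 0, -14], [0, 0.023, 0.083, 0, 0, -20], [0, 0.023, 0.083, 0, 0, -20], [0, 0.023, 0.083, 0, 0, -20]])

```text
t: 4.6
ee_pos: [0.4112, 0.2264, 0.21]
tcp_rot: [[0.693, 0.721, -0.0], [0.721, -0.693, 0.0], [-0.0, -0.001, -1.0]]
ft_force: [0.5, 0.9, 0.7]
width: 0.0872
grip_force: 0.0
```

```bash
python3 - <<'E'
from h import *
np.set_printoptions(precision=4,suppress=True)
s=ctrl.read_state(); print(s["t"],s["ee_pos"],s["tcp_rot"],s["joints"])
p=imaging.get_image("wrist"); np.savez("w3.npz",**p)
V=cloud(p).reshape(-1,3)
n=(np.hypot(V[:,0]-.446,V[:,1]-.273)<.032)&(V[:,2]<.1)&(V[:,2]>.055); q=V[n]
(cx,cy),r=cv2.minEnclosingCircle(q[:,:2].astype(np.float32)); print(len(q),cx,cy,r,q[:,2].max(),np.percentile(q[:,2],[10,50,90]))
d=q[:,:2]-[cx,cy]; r=np.hypot(*d.T); a=np.arctan2(d[:,1],d[:,0])
for rm in(.016,.0175):
    k=a[r>rm]; print(len(k),np.degrees(np.angle(np.exp(4j*k).mean())/4)%90,abs(np.exp(4j*k).mean()))
    print(np.histogram(np.degrees(k)%360,np.arange(0,361,15))[0])
I,X,Y=ortho(p,(cx,cy),.081,.04,.0002); I=cv2.convertScaleAbs(I,alpha=1.5)
D=np.zeros((400,400,3),np.uint8)
for t in q:
    cv2.circle(D,(int((t[1]-cy)/.0002+200),int((t[0]-cx)/.0002+200)),1,(0,255,255*(t[2]>.083)),-1)
cv2.imwrite("pics/ream3.png",np.hstack([I[...,::-1],D]))
E
```

```text
4.6 [0.4112 0.2264 0.21  ] [[ 0.6934  0.7206 -0.0005]
 [ 0.7206 -0.6934  0.0003]
 [-0.0001 -0.0006 -1.    ]] [ 23.9331  -2.4787 -53.8289 107.1411  -2.1098  74.3462 -73.1996]
1699 0.44572827219963074 0.27262741327285767 0.0201022420078516 0.0915551732466382 [0.0741 0.0852 0.0895]
302 54.25579268893912 0.8091650434513357
[ 0  0 20 37 21  0  0  0 22 32 19  0  0  0 12 33 25  0  0  0 11 39 31  0]
187 54.07307861183108 0.8320254656072912
[ 0  0 12 24 14  0  0  0 12 20 11  0  0  0  7 22 14  0  0  0  7 25 19  0]Traceback (most recent call last):
  File "<stdin>", line 15, in <module>
cv2.error: OpenCV(4.12.0) :-1: error: (-5:Bad argument) in function 'circle'
> Overload resolution failed:
>  - Scalar value for argument 'color' is not numeric
>  - Scalar value for argument 'color' is not numeric
```

Call:
jog_arm(targets=[[0.03, -0.004, 0.01, 0, 0, -4], [0.0574, -0.0072, 0.03, 0, 0, -8], [0.0574, -0.0072, 0.06, 0, 0, -8], [0.0574, -0.0072, 0.09, 0, 0, -8], [0.0574, -0.0072, 0.12, 0, 0, -8], [0.0574, -0.0072, 0.14, 0, 0, -8], [0.0574, -0.0072, 0.155, 0, 0, -8], [0.0574, -0.0072, 0.155, 0, 0, -8], [0.0574, -0.0072, 0.155, 0, 0, -8]])

```text
t: 5.55
ee_pos: [0.4465, 0.2737, 0.0557]
tcp_rot: [[0.584, 0.812, 0.001], [0.812, -0.584, 0.001], [0.002, 0.001, -1.0]]
ft_force: [0.3, 0.2, 0.7]
width: 0.087
grip_force: 0.0
```

Call:
jog_arm(targets=[[0, 0, 0, 0, 0, 0], [0, 0, 0, 0, 0, 0], [0, 0, 0, 0, 0, 0], [0, 0, 0, 0, 0, 0], [0, 0, 0, 0, 0, 0], [0, 0, 0, 0, 0, 0], [0, 0, 0, 0, 0, 0], [0, 0, 0, 0, 0, 0]], fingers=1)

```text
t: 6.35
ee_pos: [0.4456, 0.2729, 0.0545]
tcp_rot: [[0.584, 0.812, -0.0], [0.812, -0.584, -0.0], [-0.0, -0.0, -1.0]]
ft_force: [-0.1, -0.8, -0.5]
width: 0.0394
grip_force: 30.0
```

Call:
jog_arm(targets=[[0, 0, -0.002, 0, 0, 0], [0.0033, 0.0038, -0.002, 0, 0, 0], [0.0066, 0.0076, -0.002, 0, 0, 0], [0.0098, 0.0113, -0.002, 0, 0, 0], [0.0131, 0.0151, -0.002, 0, 0, 0]])

```text
t: 6.85
ee_pos: [0.4661, 0.2748, 0.0564]
tcp_rot: [[0.584, 0.812, -0.0], [0.812, -0.584, -0.0], [-0.0, -0.0, -1.0]]
ft_force: [0.4, 0.3, -1.2]
width: 0.0394
grip_force: 30.0
```

Free sliding, no force. Continue another 62 mm.

Call:
jog_arm(targets=[[0.0066, 0.0076, 0, 0, 0, 0], [0.0131, 0.0151, 0, 0, 0, 0], [0.0197, 0.0227, 0, 0, 0, 0], [0.0262, 0.0302, 0, 0, 0, 0], [0.0328, 0.0378, 0, 0, 0, 0], [0.0393, 0.0453, 0, 0, 0, 0], [0.0426, 0.0491, 0, 0, 0, 0], [0.0426, 0.0491, 0, 0, 0, 0], [0.0426, 0.0491, 0, 0, 0, 0], [0.0426, 0.0491, 0, 0, 0, 0]])

```text
t: 7.85
ee_pos: [0.5297, 0.2808, 0.0565]
tcp_rot: [[0.583, 0.812, -0.0], [0.812, -0.583, -0.0], [-0.0, -0.0, -1.0]]
ft_force: [-0.3, 0.3, -1.8]
width: 0.0399
grip_force: 30.0
```

```bash
python3 - <<'E'
from h import *
s=ctrl.read_state(); print(s["t"],s["joints"],s["ft_force"])
p=imaging.get_image("scene"); save(p,"s2.png")
u,v=map(int,pix(p,(.50,.28,.05))); c=p["img"][v-75:v+75,u-100:u+100]
cv2.imwrite("pics/s2c.png",cv2.resize(c[...,::-1],None,fx=3,fy=3,interpolation=2))
E
```

```text
7.85 [  9.29612157  28.4883455  -49.64363208  99.62413058  24.03638626
  63.19112844 -83.73047258] [-0.30536994  0.33274778 -1.78124495]
```

View pics/s2c.png

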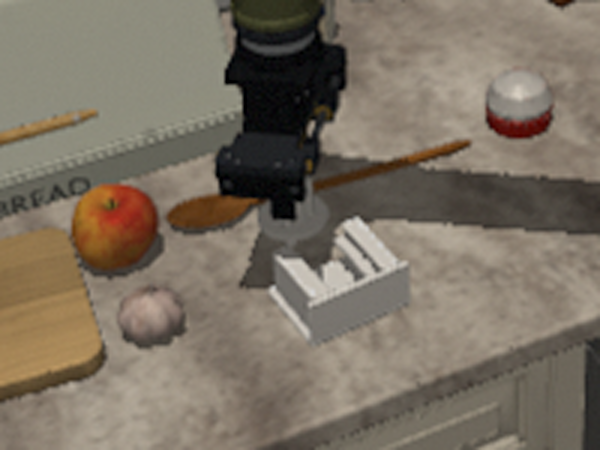

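Call:
jog_arm(targets=[[0, 0, -0.03, 0, 0, 0], [0, 0, -0.06, 0, 0, 0], [0, 0, -0.095, 0, 0, 0], [-0.036, -0.005, -0.095, 0, 0, 0], [-0.072, -0.01, -0.095, 0, 0, 0], [-0.109, -0.014, -0.095, 0, 0, 0], [-0.141, 0.01, -0.095, 0, 0, 0], [-0.174, 0.033, -0.095, 0, 0, 0], [-0.206, 0.057, -0.095, 0, 0, 0], [-0.239, 0.08, -0.095, 0, 0, 0], [-0.271, 0.104, -0.095, 0, 0, 0], [-0.271, 0.104, -0.095, 0, 0, 0]])

```text
t: 9.1
ee_pos: [0.4559, -0.0063, 0.1514]
tcp_rot: [[0.591, 0.807, -0.0], [0.807, -0.591, -0.003], [-0.003, 0.002, -1.0]]
ft_force: [0.0, 0.2, -1.5]
width: 0.0394
grip_force: 30.0
```

Call:
jog_arm(targets=[[-0.031, 0.022, 0, 0, 0, -5], [-0.062, 0.044, 0, 0, 0, -10], [-0.093, 0.066, 0, 0, 0, -15], [-0.124, 0.089, 0, 0, 0, -20], [-0.155, 0.111, 0, 0, 0, -25], [-0.185, 0.133, 0, 0, 0, -29], [-0.185, 0.133, 0, 0, 0, -29], [-0.185, 0.133, 0, 0, 0, -29], [-0.185, 0.133, 0, 0, 0, -29], [-0.185, 0.133, 0, 0, 0, -29]])

```text
t: 10.1
ee_pos: [0.4569, -0.2261, 0.1517]
tcp_rot: [[0.114, 0.993, 0.0], [0.993, -0.114, -0.0], [-0.0, 0.0, -1.0]]
ft_force: [-0.1, 0.2, -1.2]
width: 0.0397
grip_force: 30.0
```

```bash
python3 - <<'E'
from h import *
np.set_printoptions(precision=4,suppress=True)
s=ctrl.read_state(); R=s["tcp_rot"]; print(s["t"],s["joints"],s["ee_pos"],R)
print("tool y angle mod90",np.degrees(np.arctan2(R[1,1],R[0,1]))%90)
d=np.array([.456,-.2278,0])-s["ee_pos"]; print("to drive in tool",R.T@d)
for n in("scene","wrist"):
    p=imaging.get_image(n)
    for l in("reamer","reamer_stem","drive_top"):
        for q in find_in(l,p)[:1]: print(n,l,round(q["conf"],2),w(p,q["position"]))
E
```

```text
10.1 [ 55.4871   6.1654 -33.8379 107.084    3.7073  67.8274  13.8387] [ 0.4569 -0.2261  0.1517] [[ 0.1143  0.9934  0.    ]
 [ 0.9934 -0.1143 -0.0001]
 [-0.0001  0.     -1.    ]]
tool y angle mod90 83.4365865200849
to drive in tool [-0.0018 -0.0007  0.1517]
scene reamer 0.6 [ 0.4528 -0.2161  0.1381]
scene reamer_stem 0.81 [ 0.4538 -0.2214  0.1345]
scene drive_top 0.6 [ 0.4483 -0.2182  0.0666]
wrist reamer_stem 0.7 [ 0.461  -0.2147  0.1464]
wrist drive_top 0.66 [ 0.4571 -0.208   0.0695]
```

Call:
jog_arm(targets=[[-0.0018, -0.0007, 0.01, 0, 0, 0], [-0.0018, -0.0007, 0.02, 0, 0, 0], [-0.0018, -0.0007, 0.03, 0, 0, 0], [-0.0018, -0.0007, 0.036, 0, 0, 0], [-0.0018, -0.0007, 0.039, 0, 0, 0], [-0.0018, -0.0007, 0.042, 0, 0, 0], [-0.0018, -0.0007, 0.045, 0, 0, 0], [-0.0018, -0.0007, 0.045, 0, 0, 0]])

```text
t: 11.3
ee_pos: [0.4559, -0.2296, 0.1071]
tcp_rot: [[0.117, 0.993, 0.0], [0.993, -0.117, -0.0], [-0.0, 0.0, -1.0]]
ft_force: [-2.3, 1.2, 4.8]
width: 0.0394
grip_force: 30.0
```

Call:
jog_arm(targets=[[0, 0, 0, 0, 0, 0], [0, 0, 0, 0, 0, 0]])

```text
t: 11.5
ee_pos: [0.4559, -0.2296, 0.1072]
tcp_rot: [[0.117, 0.993, 0.001], [0.993, -0.117, -0.001], [-0.0, 0.001, -1.0]]
ft_force: [-0.8, 0.3, 4.9]
width: 0.0398
grip_force: 30.0
```

```bash
python3 - <<'E'
from h import *
np.set_printoptions(precision=4,suppress=True)
s=ctrl.read_state(); print(s["t"],s["ee_pos"],s["ft_force"],s["moment"])
p=imaging.get_image("scene"); V=cloud(p).reshape(-1,3)
u,v=map(int,pix(p,(.456,-.228,.08))); c=p["img"][v-60:v+50,u-70:u+70]
cv2.imwrite("pics/s3c.png",cv2.resize(c[...,::-1],None,fx=5,fy=5,interpolation=2))
E
```

```text
11.5 [ 0.4559 -0.2296  0.1072] [-0.8353  0.2956  4.9438] [ 0.256   0.3265 -0.0468]
```

View pics/s3c.png

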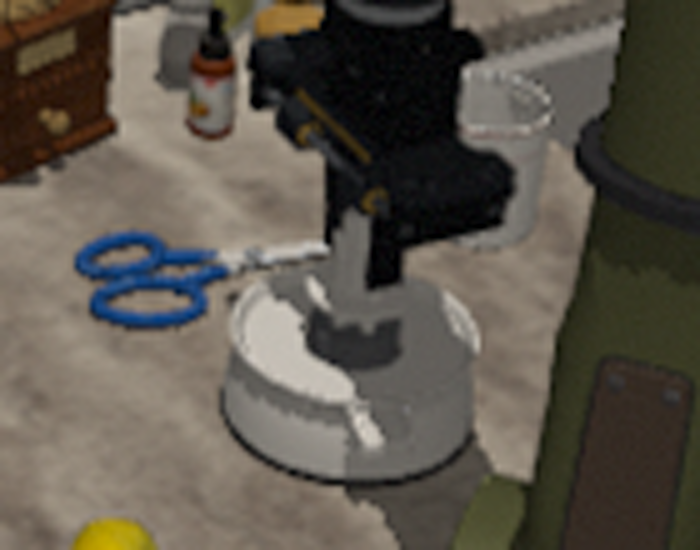

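Call:
jog_arm(targets=[[0.0008, 0, 0, 0, 0, 0], [0.0017, 0, 0, 0, 0, 0], [0.0017, 0, 0, 0, 0, 0], [0.0017, 0, 0.003, 0, 0, 0], [0.0017, 0, 0.003, 0, 0, 0]])

```text
t: 12.05
ee_pos: [0.4559, -0.2287, 0.1037]
tcp_rot: [[0.117, 0.993, 0.001], [0.993, -0.117, -0.001], [-0.001, 0.001, -1.0]]
ft_force: [-1.9, -1.1, 6.0]
width: 0.0392
grip_force: 30.0
```

```bash
python3 - <<'E'
from h import *
np.set_printoptions(precision=4,suppress=True)
s=ctrl.read_state(); print(s["t"],s["ee_pos"],s["ft_force"],s["moment"])
E
```

```text
12.05 [ 0.4559 -0.2287  0.1037] [-1.9442 -1.1208  6.0144] [-0.4639  0.3905 -0.0475]
```

Call:
jog_arm(targets=[[-0.0014, -0.001, 0, 0, 0, 0], [-0.0014, -0.001, 0.001, 0, 0, 2], [-0.0014, -0.001, 0.001, 0, 0, 4], [-0.0014, -0.001, 0.001, 0, 0, 4]])

```text
t: 12.45
ee_pos: [0.4554, -0.2288, 0.103]
tcp_rot: [[0.186, 0.983, 0.001], [0.983, -0.186, 0.0], [0.0, 0.001, -1.0]]
ft_force: [-0.7, 1.3, 5.9]
width: 0.04
grip_force: 30.0
```

```bash
python3 - <<'E'
from h import *
np.set_printoptions(precision=4,suppress=True)
s=ctrl.read_state(); print(s["t"],s["ee_pos"],s["ft_force"],s["moment"])
E
```

```text
12.45 [ 0.4554 -0.2288  0.103 ] [-0.7466  1.3048  5.9372] [0.1672 0.1875 0.0925]
```

Call:
jog_arm(targets=[[0, 0, 0, 0, 0, -2], [0, 0, 0, 0, 0, -4], [0, 0, 0, 0, 0, -6], [0, 0, 0, 0, 0, -8], [0, 0, 0, 0, 0, -8]])

```text
t: 12.95
ee_pos: [0.4545, -0.228, 0.1016]
tcp_rot: [[0.047, 0.999, -0.001], [0.999, -0.047, 0.002], [0.002, -0.001, -1.0]]
ft_force: [0.4, 1.2, -1.5]
width: 0.0398
grip_force: 30.0
```

```bash
python3 - <<'E'
from h import *
np.set_printoptions(precision=4,suppress=True)
s=ctrl.read_state(); print(s["t"],s["ee_pos"],s["ft_force"],s["moment"])
E
```

```text
12.95 [ 0.4545 -0.228   0.1016] [ 0.4302  1.2179 -1.5403] [ 0.3732 -0.1118  0.0226]
```

Call:
jog_arm(targets=[[0, 0, 0.003, 0, 0, 1.5], [0, 0, 0.006, 0, 0, 3], [0, 0, 0.009, 0, 0, 3], [0, 0, 0.011, 0, 0, 3], [0, 0, 0.013, 0, 0, 3], [0, 0, 0.015, 0, 0, 3], [0, 0, 0.015, 0, 0, 3], [0, 0, 0.015, 0, 0, 3]])

```text
t: 13.75
ee_pos: [0.4547, -0.2288, 0.0879]
tcp_rot: [[0.099, 0.995, -0.0], [0.995, -0.099, 0.0], [0.0, -0.0, -1.0]]
ft_force: [-2.9, 3.7, 6.1]
width: 0.0395
grip_force: 30.0
```

```bash
python3 - <<'E'
from h import *
np.set_printoptions(precision=4,suppress=True)
s=ctrl.read_state(); print(s["t"],s["ee_pos"],s["ft_force"],s["moment"])
E
```

```text
13.75 [ 0.4547 -0.2288  0.0879] [-2.8884  3.6779  6.133 ] [0.8541 0.2906 0.0053]
```

Call:
jog_arm(targets=[[0.0008, -0.0006, 0.002, 0, 0, 0], [0.0008, -0.0006, 0.004, 0, 0, 0], [0.0008, -0.0006, 0.006, 0, 0, 0], [0.0008, -0.0006, 0.007, 0, 0, 0], [0.0008, -0.0006, 0.007, 0, 0, 0], [0.0008, -0.0006, 0.007, 0, 0, 0]])

```text
t: 14.35
ee_pos: [0.4548, -0.2288, 0.0823]
tcp_rot: [[0.1, 0.995, 0.001], [0.995, -0.1, -0.002], [-0.001, 0.001, -1.0]]
ft_force: [-2.7, 3.6, 13.0]
width: 0.0397
grip_force: 30.0
```

```bash
python3 - <<'E'
from h import *
np.set_printoptions(precision=4,suppress=True)
s=ctrl.read_state(); print(s["t"],s["ee_pos"],s["ft_force"],s["moment"],s["joints"])
p=imaging.get_image("scene"); V=cloud(p).reshape(-1,3)
u,v=map(int,pix(p,(.456,-.228,.08))); c=p["img"][v-60:v+50,u-70:u+70]
cv2.imwrite("pics/s4c.png",cv2.resize(c[...,::-1],None,fx=5,fy=5,interpolation=2))
E
```

```text
14.35 [ 0.4548 -0.2288  0.0823] [-2.6844  3.5785 12.9828] [ 0.9276  0.7382 -0.0456] [ 54.6834  10.5709 -33.4967 111.4187   6.7975  59.83    12.4964]
```

View pics/s4c.png

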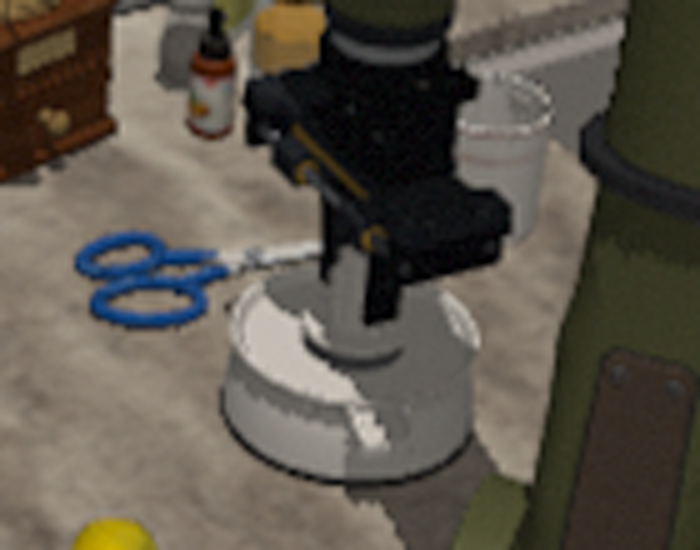

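Call:
jog_arm(targets=[[0, 0, 0.001, 0, 0, 0], [0, 0, 0.0015, 0, 0, 0], [0, 0, 0.0015, 0, 0, 0], [0, 0, 0.0015, 0, 0, 0], [0, 0, 0.0015, 0, 0, 0]])

```text
t: 14.9
ee_pos: [0.455, -0.2289, 0.0822]
tcp_rot: [[0.1, 0.995, 0.001], [0.995, -0.1, -0.002], [-0.002, 0.001, -1.0]]
ft_force: [-6.4, 4.7, 21.6]
width: 0.0395
grip_force: 30.0
```

```bash
python3 -c "
from bench import ctrl
print(ctrl.sign_off())"
```

```text
the job is handed in; nothing more can be done
None
```

The reamer is out of its holder and meshed in the drive cup. The arm is still gripping it with the drive pressed to its stop at about 20 N, and the job was handed in at about 15 s (no verdict was returned). The holder's open end faced away from the robot rather than to its right, so I slid the reamer out that way.

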